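Hang the dial plate on the folding hook, dial outward

ROBOT

A 6-joint arm with a two-finger parallel gripper is mounted at the origin on a cart in front of the work surface, level with it; the furniture and walls round the work are solid. World frame = base frame: x ahead of the robot, y to its left, z up, the work surface at z = 0. Lengths are in mm, angles in rad, forces in N, time in s.
With the tool pointing down it reaches from about 300 to 775 mm from the base axis. Payload 14.6 kg.
Tool frame: the origin (TCP) lies at the very end of the fingers, on their centre line; the grasp point (between the pads) lies 19 mm behind it; z points along the fingers, y is the line along which they close (so a half turn about z gives the same grasp; the last joint's range is limited). The gripper opens to 94 mm and grips with 3 to 60 N. Pads are 16 mm wide; open, the fingers measure 119 mm over their backs; the gripper's body (75 mm by 177 mm) begins 78 mm behind the grasp point.
Start: joints at [1.235, 0.3, 1.521, -0, 1.321, -0.067], TCP at [146.064, 530.24, 205.446] pointing down, gripper open.
Joint ranges: [-3.03, 3.03], [-0.79, 2.21], [0.23, 2.52], [-1.04, 4.18], [0, 3.07], [-2.55, 2.55]. Speed limits (rad/s): [2.22, 2.22, 2.57, 3.14, 3.14, 3.14].

INTERFACE

Orientations are given as [roll, pitch, yaw] about the fixed x, y, z axes, in that order (R = Rz(yaw) Ry(pitch) Rx(roll)).
In Python, from cell import manip, camera, get_calibration gives the robot as it stands.
- The arm moves only by the tool arm_command, never from a script. Its argument "targets" is a list of rows, each an object of numbers: "hand": the opening, from -1 (shut) to 1 (fully open), so that 0 is half open; "x", "y", "z": the shift along the tool's x, y, z in m; "yaw": the turn about the tool's z in rad. In form: [{"hand": .., "x": .., "y": .., "z": .., "yaw": ..}, ...]. A call has 1 to 10 rows; each row shifts and turns the commanded pose from where the row before left it, along the tool's axes as they then stand; what a row does not reach is not made up. A row lasts 1/10 s, in which the tool goes at most 50 mm and 8.59 degrees, less where a joint would pass 70% of its speed; a pose out of reach is approached as far as the arm can. A call is refused whole if a number of a shift passes 0.05 or a number of a turn 0.15, either way. A call with a gripper value outside its range is refused whole. The fingers move at their own pace and stop on an object; "newtons" is the grip in N (left out, the last holds). Time passes only in rows, so rows that do not move let the fingers close. It gives the time, the measured TCP pose, the force, the opening and the grip force at its end, in the units of the state.
- manip.read_state(): the state, without advancing time (a new reading comes with each control period).
- camera(name): name is "scene" or "side" or "wrist"; returns the picture (400x640x3 uint8, red, green, blue); there is no depth.
- get_calibration(name): a dict with "K" (3x3 intrinsics, pixels), "cam_to_world" (4x4, takes a point from camera to world coordinates). Camera axes: x right, y up, looking along -z (the intrinsics and any distortion apply to the point x, -y, -z); pixel columns grow to the right and rows downward; lengths in mm; the calibration is good to about 2 mm. A picture is of the moment at which its call begins: read the wrist's pose just before it. get_calibration takes no time and is no camera call; for the wrist camera it gives the pose at the moment of the call.
- manip.sign_off(): hands the job in; it is judged then, once.
The state is a dict: "clock": time; "joints": joint angles; "qd": joint speeds; "effort": joint torques, N m; "eef_pos": TCP position; "eef_rot": TCP orientation; "wrist_force": force on the tool from outside, world axes, zero at the start; "moment": the same for the moment, N m; "finger_gap": finger opening in mm; "finger_force": force on a finger pad.
Only numpy, scipy, OpenCV 4.12 (cv2) and the standard library are available. Lean on these libraries where they do the work, as an engineer would, in place of code of your own. Each camera call takes 0.05 s, during which the arm holds its last target. There are 200 camera calls.

TASK

Swing the folded wire hook of the stand all the way out against its stop, then take the dial plate out of its rack and hang it by its window on the hook, behind the upturned front bar, with the graduated dial facing outward, away from the stand's post. Leave the plate hanging freely and upright, and do not knock the plate over or shift the tape roll, the bottle or the carton.

Things in the scene. Friction and masses are not known exactly. Their poses are not given: they have to be found in the camera images.
- hook_stand: Fixed stand: grey square foot 110 x 110 x 12 mm, steel post 16 mm thick in its middle, and a wire hook that turns about the top of the post. Origin: centre of the foot's underside, z up; the hook points along its -x axis when swung fully out. Nothing is higher than the hook (barrel top 173 mm, upturned bar top 180 mm above the worktop).
- swing_hook (a joint): Angle of the wire hook about the vertical post axis: 0 = fully out against its stop, along the stand's -x axis; grows as it folds aside toward the stand's +y axis (clockwise from above), up to 1.5 rad. Starts folded. No spring: friction of about 0.15 N m (2 N at 75 mm from the axis) holds it where it is left.
- hook_root (a point): Point on the post's axis at the wire centres, 162 mm above the worktop; turns with the hook: -x along the hook to its front, z up. The hook is a U of 8 mm round wire: two level wires, centres at y = -15 and +15 mm (38 mm over all), from a barrel 22 mm wide and high at the post to x = -100 mm; there they rise to a cross bar.
- hook_tip (a point): Middle of the hook's upturned front cross bar (wire centre), 106 mm from hook_root along the hook and 14 mm higher; the bar's top is 18 mm above the level wires' centres, 14 mm above their tops. Same axes as hook_root.
- plate_rack: Fixed grey rack: foot 70 x 130 x 12 mm with an upright slot along its y axis, 10.5 mm wide, 111 mm long, 20 mm deep, floor 12 mm above the worktop, top of the slot walls 32 mm. Origin at the centre of the underside, z up. Holds the dial plate upright.
- dial_plate: Loose white rigid plate, 8 mm thick (x), 104 mm wide (y), 154 mm tall (z), 0.1 to 0.2 kg, upright in the rack's slot, where it may lean up to 0.1 rad. Origin: middle of its bottom edge, z up. Marked face -x (round dial), +x face plain. A window 60 mm wide goes through it 82 to 116 mm above the bottom edge; the solid strip above it, 38 mm tall, is where to grip it across its thickness.
- window_top (a point): Middle of the window's upper edge in the plate (116 mm above its bottom edge, in the middle of its thickness); this edge rests on the hook's two wires when the plate hangs. Same axes as the plate.
- dial_centre (a point): Centre of the raised 56 mm round dial (3 mm thick, with graduations and a pointer) on the marked side, 7 mm in front (-x) of the plate's middle plane and 52 mm above the bottom edge. Same axes as the plate.
- tape_roll: Bystander: cream tape roll lying flat, 90 mm across, 19 mm high. Origin at the centre of its underside.
- ethanol_bottle: Bystander: small bottle with blue cap, 56 mm across, 104 mm tall, standing. Origin at the centre of its underside.
- tall_carton: Bystander: orange carton, 131 x 86 x 53 mm. Origin at the centre of its underside.

How it is judged:
By the outcome, as a careful person would: the job done as asked, in the order asked, and still so for the second after the job is handed in, with the robot touching nothing.
It also fails if it takes over 72 s, if anything falls off the work surface, if the arm or the gripper's body presses on something with over 40 N, if the wrist force passes 120 N, or if a joint passes its speed limit or range.

## Working session

There is one attempt and no reset: what is moved stays moved. The work goes in short steps, Python scripts to look and compute and a tool call to move; the robot and the scene stay as the last step left them, time stands still between calls to the robot, and variables do not carry over. Pictures are saved under pics/ and viewed, at most 10 in all, crops included, and the job is handed in when it is done.

Besides the shell and the picture viewer there is one more tool, called after "Emit:" as a command line: name --argument value ..., lists and objects as JSON in quotes. arm_command: Moves the arm, as the interface text tells. Its arguments: {"type":"object","properties":{"targets":{"type":"array"},"newtons":{"type":"number"}},"required":["targets"]}

```bash
mkdir -p pics
cat > h.py <<'E'
import numpy as np,cv2
from cell import manip,camera,get_calibration
def snap(n,f):
    c=get_calibration(n); im=camera(n); cv2.imwrite('pics/'+f,im[:,:,::-1]); return im,c
def ray(c,u,v):
    K=np.array(c['K']);T=np.array(c['cam_to_world'])
    d=np.linalg.inv(K)@[u,v,1]; d=T[:3,:3]@[d[0],-d[1],-d[2]]; return T[:3,3],d
def onz(c,u,v,z):
    o,d=ray(c,u,v); return o+d*(z-o[2])/d[2]
def proj(c,p):
    K=np.array(c['K']);T=np.array(c['cam_to_world'])
    q=T[:3,:3].T@(np.array(p)-T[:3,3]); q=K@[q[0],-q[1],-q[2]]; return q[:2]/q[2]
def tri(c1,p1,c2,p2):
    o1,d1=ray(c1,*p1);o2,d2=ray(c2,*p2)
    t=np.linalg.lstsq(np.c_[d1,-d2],o2-o1,rcond=None)[0]
    a,b=o1+t[0]*d1,o2+t[1]*d2; return (a+b)/2,np.linalg.norm(a-b)
E
python3 - <<'E'
from h import *
a,c=snap('scene','s1.png');b,d=snap('side','d1.png')
print(manip.read_state())
print(c,d)
print(get_calibration('wrist'))
E
```

```text
{'clock': 0.1, 'joints': array([ 1.23539101e+00,  3.00416690e-01,  1.52152280e+00, -1.68911948e-06,
        1.32068066e+00, -6.66223498e-02]), 'qd': array([-0.00066556, -0.00290118, -0.0014281 ,  0.00098311, -0.00073072,
        0.00115449]), 'effort': array([ 4.95233071e-04, -5.32652521e+01, -3.53282189e+01,  7.09455041e-02,
        2.33963592e-02, -9.99479539e-05]), 'eef_pos': array([145.9954467 , 530.02786622, 204.9408236 ]), 'eef_rot': array([-3.14056732e+00, -6.67712804e-05,  2.87281007e+00]), 'wrist_force': array([ 0.76485093,  0.10725276, -0.00966705]), 'moment': array([ 0.03267832, -0.01262676,  0.01366143]), 'finger_force': 0.0, 'finger_gap': 94.04760267759767}
{'K': array([[411.59975188,   0.        , 317.31341942],
       [  0.        , 411.59975188, 204.28102719],
       [  0.        ,   0.        ,   1.        ]]), 'cam_to_world': array([[ 5.54616495e-01,  5.19572328e-01, -6.49957798e-01,
        -1.46842228e+02],
       [-8.31911873e-01,  3.63100437e-01, -4.19619718e-01,
        -3.66800184e+02],
       [ 1.79771665e-02,  7.73435626e-01,  6.33619881e-01,
         8.1662
[... 435 characters left out ...]
499e+02],
       [-1.96809016e-02,  7.99710056e-01,  6.00063737e-01,
         8.26683085e+02],
       [ 0.00000000e+00,  0.00000000e+00,  0.00000000e+00,
         1.00000000e+00]])}
{'K': array([[334.13171434,   0.        , 316.38771703],
       [  0.        , 334.13171434, 196.20633226],
       [  0.        ,   0.        ,   1.        ]]), 'cam_to_world': array([[ 2.65608268e-01, -9.38846941e-01, -2.19131625e-01,
         8.33685274e+01],
       [ 9.64080357e-01,  2.58385761e-01,  6.15293800e-02,
         5.47542342e+02],
       [-1.14617870e-03, -2.27603207e-01,  9.73753288e-01,
         3.84830334e+02],
       [ 0.00000000e+00,  0.00000000e+00,  0.00000000e+00,
         1.00000000e+00]])}
```

View pics/s1.png

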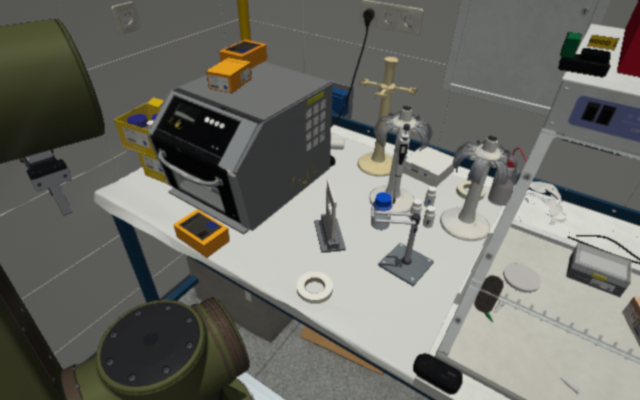

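View pics/d1.png

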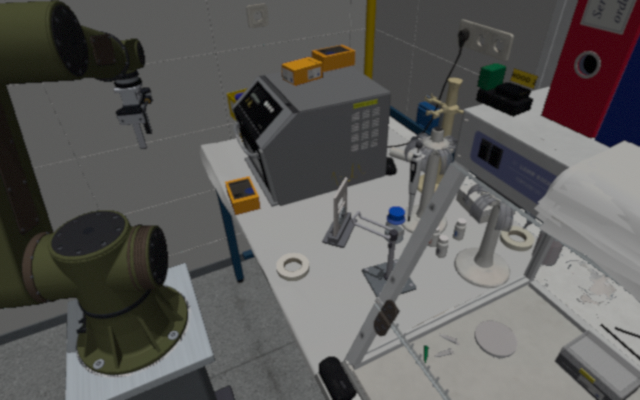

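Scene view: rack with plate about (330,230), stand foot about (406,262), hook pointing toward (377,215), bottle cap (383,200), tape (314,287), carton (202,231). I'll enlarge both views.

Run:
```python
from h import *
a=cv2.imread('pics/s1.png')[175:290,300:440];b=cv2.imread('pics/d1.png')[170:300,315:425]
cv2.imwrite('pics/s1z.png',cv2.resize(a,None,fx=5,fy=5,interpolation=2))
cv2.imwrite('pics/d1z.png',cv2.resize(b,None,fx=4.5,fy=4.5,interpolation=2))
```

```text
(no output)
```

View pics/s1z.png

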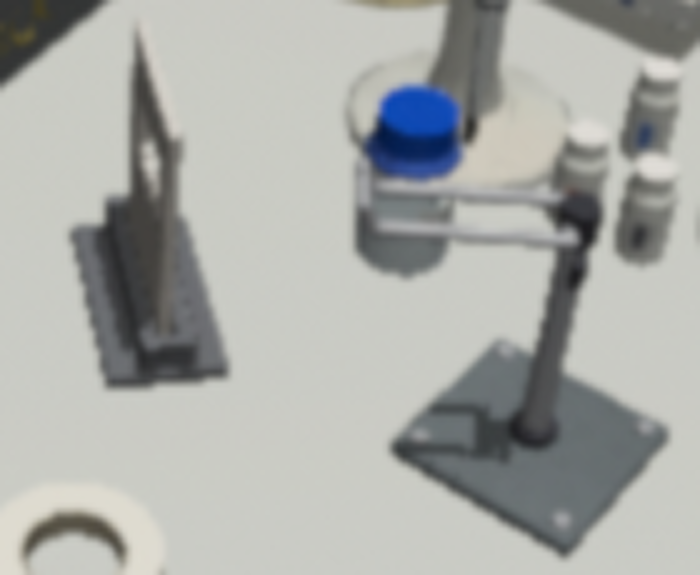

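View pics/d1z.png

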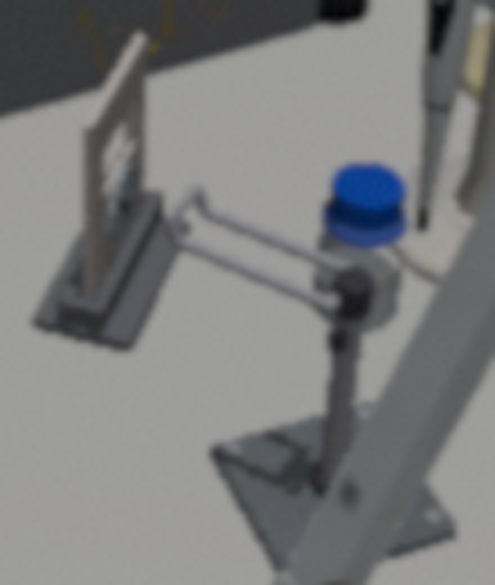

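Scene crop: foot corners at zoom (395,447),(502,340),(668,435),(568,553); hook from barrel (580,200) to the front bar (365,185); plate top edge (140,22)-(180,138). Side crop: barrel (352,285), bar (185,207), plate top edge (140,38)-(90,130).

```bash
cat > m.py <<'E'
from h import *
np.set_printoptions(precision=1,suppress=True)
c=get_calibration('scene');d=get_calibration('side')
S=lambda u,v:(300+u/5,175+v/5); D=lambda u,v:(315+u/4.5,170+v/4.5)
f=[onz(c,*S(*p),12) for p in [(395,447),(502,340),(668,435),(568,553)]]
print('foot',*f,'mean',np.mean(f,0))
for p in [(212,452),(455,533)]: print('foot side',onz(d,*D(*p),12))
for n,p,q,z in [('barrel',(582,198),(353,275),173),('bar near',(372,210),(180,225),176),('bar',(366,180),(187,205),176),('plA',(140,22),(140,38),166),('plB',(180,138),(92,130),166)]:
    print(n,*tri(c,S(*p),d,D(*q)),onz(c,*S(*p),z),onz(d,*D(*q),z))
print('rack scene',*[onz(c,*S(*p),12) for p in [(72,228),(107,380),(226,370)]],'walltop',*[onz(c,*S(*p),32) for p in[(107,200),(140,350),(193,345)]])
print('rack side',*[onz(d,*D(*p),12) for p in [(37,320),(130,345)]])
im=cv2.cvtColor(cv2.imread('pics/s1.png'),cv2.COLOR_BGR2HSV)
print('tape',onz(c,314,287,10),'carton',onz(c,202,225,53),'bottlecap',onz(c,384,197,104))
E
python3 m.py
```

```text
foot [ 564.  -105.1   12. ] [ 669.6 -117.7   12. ] [ 654.3 -220.9   12. ] [ 549.6 -209.1   12. ] mean [ 609.4 -163.2   12. ]
foot side [ 569.1 -105.    12. ]
foot side [ 659.6 -221.2   12. ]
barrel [ 617.4 -158.   173.9] 1.3141375099824695 [ 617.6 -158.2  173. ] [ 618.7 -156.5  173. ]
bar near [559.3 -75.3 168. ] 3.5282073425103775 [548.4 -80.2 176. ] [556.2 -81.3 176. ]
bar [569.2 -66.3 173.8] 0.5743520206095014 [566.4 -67.5 176. ] [568.1 -68.2 176. ]
plA [633.  104.1 161.2] 3.0910354012327423 [625.1  99.2 166. ] [631.2 100.2 166. ]
plB [562.   34.6 159.5] 2.9432811237516643 [553.   29.3 166. ] [559.4  28.9 166. ]
rack scene [610.6 131.1  12. ] [518.6  46.1  12. ] [561.9  -3.1  12. ] walltop [623.8 115.7  32. ] [530.9  33.5  32. ] [550.3  12.1  32. ]
rack side [527.2  45.4  12. ] [569.4  -2.7  12. ]
tape [406.2  -5.7  10. ] carton [381.1 348.2  53. ] bottlecap [718.2 -30.4 104. ]
```

Run:
```python
from h import *
np.set_printoptions(precision=0,suppress=True)
c=get_calibration('scene');d=get_calibration('side')
for p in [(160,188),(240,233),(330,165),(97,197),(420,360)]: print(p,onz(c,*p,0))
print('side',onz(d,278,200,0),tri(c,(330,85),d,(385,92)),tri(c,(243,133),d,(292,122)),tri(c,(390,60),d,(455,82)))
```

```text
(160, 188) [467. 640.   0.]
(240, 233) [455. 284.   0.]
(330, 165) [900. 259.   0.]
(97, 197) [323. 763.   0.]
(420, 360) [ 377. -301.    0.]
side [487. 307.   0.] (array([836., 233., 331.]), np.float64(10.089330543209325)) (array([572., 344., 252.]), np.float64(0.5859580323363232)) (array([1011.,  131.,  369.]), np.float64(0.6726415046518615))
```

Emit:
arm_command --targets '[{"x":-0.029,"y":-0.036,"z":-0.0095},{"x":-0.029,"y":-0.036,"z":-0.0095},{"x":-0.029,"y":-0.036,"z":-0.0095},{"x":-0.029,"y":-0.036,"z":-0.0095},{"x":-0.029,"y":-0.036,"z":-0.0095},{"x":-0.029,"y":-0.036,"z":-0.0095},{"x":-0.029,"y":-0.036,"z":-0.0095},{"x":-0.029,"y":-0.036,"z":-0.0095},{"x":-0.029,"y":-0.036,"z":-0.0095},{"x":-0.029,"y":-0.036,"z":-0.0095}]'

```text
schema error: expected keys hand, x, y, z, yaw
```

Emit:
arm_command --targets '[{"hand":-1,"x":-0.035,"y":-0.01,"z":-0.006},{"hand":-1,"x":-0.035,"y":-0.01,"z":-0.006},{"hand":-1,"x":-0.035,"y":-0.01,"z":-0.006},{"hand":-1,"x":-0.035,"y":-0.01,"z":-0.006},{"hand":-1,"x":-0.035,"y":-0.01,"z":-0.006},{"hand":-1}]'

```text
schema error: expected keys hand, x, y, z, yaw
```

Run:
```python
from h import *
s=manip.read_state();print(s['eef_pos'],s['eef_rot'],s['clock'])
im,c=snap('wrist','w1.png'); np.save('w1.npy',np.array([c['K'].tolist()+[[0]*3],]),allow_pickle=True)
import pickle;pickle.dump(c,open('w1.pkl','wb'))
```

```text
[145.9954467  530.02786622 204.9408236 ] [-3.14056732e+00 -6.67712804e-05  2.87281007e+00] 0.1
```

View pics/w1.png

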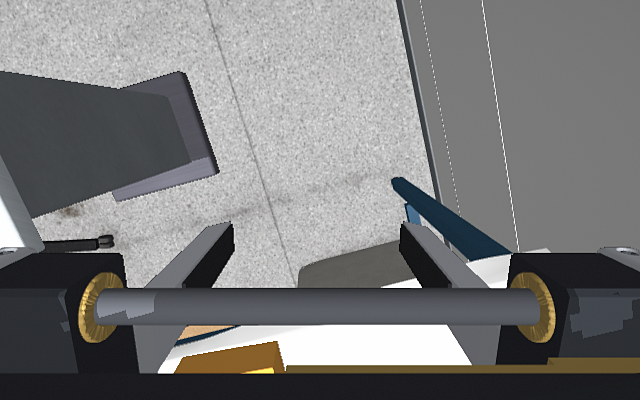

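The call needs all keys. Wrist picture: fingers at the bottom, the camera looks on the tool's +x side; only floor and table edge visible now.

```bash
cat > plan.py <<'E'
# rows from current pose to (x,y,z,yawdeg), tool down: python3 plan.py x y z yaw hand n
from h import *
import sys,json
x,y,z,yw,hand,n=map(float,sys.argv[1:7]);n=int(n)
s=manip.read_state();p=s['eef_pos'];a=s['eef_rot'][2];r=[]
e=np.radians(yw)-a; 
if len(sys.argv)<8: e=(e+np.pi)%(2*np.pi)-np.pi
D=(np.array([x,y,z])-p)/n
for i in range(n):
    t=a+e*i/n
    r.append(dict(hand=hand,x=round((D[0]*np.cos(t)+D[1]*np.sin(t))/1e3,4),y=round((D[0]*np.sin(t)-D[1]*np.cos(t))/1e3,4),z=round(-D[2]/1e3,4),yaw=round(-e/n,4)))
print(p.round(1),s['eef_rot'].round(3),'step mm',np.linalg.norm(D).round(1)); print(json.dumps(r))
E
python3 plan.py 330 100 300 124 -1 10
```

```text
[146. 530. 205.] [-3.141 -0.     2.873] step mm 47.7
[{"hand": -1.0, "x": -0.0292, "y": -0.0366, "z": -0.0095, "yaw": 0.0709}, {"hand": -1.0, "x": -0.0317, "y": -0.0344, "z": -0.0095, "yaw": 0.0709}, {"hand": -1.0, "x": -0.034, "y": -0.0321, "z": -0.0095, "yaw": 0.0709}, {"hand": -1.0, "x": -0.0362, "y": -0.0296, "z": -0.0095, "yaw": 0.0709}, {"hand": -1.0, "x": -0.0382, "y": -0.027, "z": -0.0095, "yaw": 0.0709}, {"hand": -1.0, "x": -0.04, "y": -0.0242, "z": -0.0095, "yaw": 0.0709}, {"hand": -1.0, "x": -0.0416, "y": -0.0213, "z": -0.0095, "yaw": 0.0709}, {"hand": -1.0, "x": -0.0431, "y": -0.0183, "z": -0.0095, "yaw": 0.0709}, {"hand": -1.0, "x": -0.0442, "y": -0.0152, "z": -0.0095, "yaw": 0.0709}, {"hand": -1.0, "x": -0.0452, "y": -0.012, "z": -0.0095, "yaw": 0.0709}]
```

Emit:
arm_command --targets '[{"hand":-1,"x":-0.029,"y":-0.037,"z":-0.0095,"yaw":0.07},{"hand":-1,"x":-0.032,"y":-0.034,"z":-0.0095,"yaw":0.07},{"hand":-1,"x":-0.034,"y":-0.032,"z":-0.0095,"yaw":0.07},{"hand":-1,"x":-0.036,"y":-0.03,"z":-0.0095,"yaw":0.07},{"hand":-1,"x":-0.038,"y":-0.027,"z":-0.0095,"yaw":0.07},{"hand":-1,"x":-0.04,"y":-0.024,"z":-0.0095,"yaw":0.07},{"hand":-1,"x":-0.042,"y":-0.021,"z":-0.0095,"yaw":0.07},{"hand":-1,"x":-0.043,"y":-0.018,"z":-0.0095,"yaw":0.07},{"hand":-1,"x":-0.044,"y":-0.015,"z":-0.0095,"yaw":0.07},{"hand":-1,"x":-0.045,"y":-0.012,"z":-0.0095,"yaw":0.07}]'

```text
clock: 1.15
eef_pos: [332.0, 99.8, 301.0]
eef_rot: [3.141, 0.0, 2.17]
wrist_force: [0.9, 1.2, 0.4]
finger_gap: 17.4
finger_force: 0.0
```

```bash
python3 plan.py 600 -70 300 83.3 -1 8
```

```text
[332.   99.8 301. ] [3.141 0.    2.17 ] step mm 39.7
[{"hand": -1.0, "x": -0.0364, "y": 0.0157, "z": 0.0001, "yaw": 0.0895}, {"hand": -1.0, "x": -0.0349, "y": 0.0189, "z": 0.0001, "yaw": 0.0895}, {"hand": -1.0, "x": -0.033, "y": 0.0219, "z": 0.0001, "yaw": 0.0895}, {"hand": -1.0, "x": -0.031, "y": 0.0248, "z": 0.0001, "yaw": 0.0895}, {"hand": -1.0, "x": -0.0286, "y": 0.0275, "z": 0.0001, "yaw": 0.0895}, {"hand": -1.0, "x": -0.026, "y": 0.0299, "z": 0.0001, "yaw": 0.0895}, {"hand": -1.0, "x": -0.0233, "y": 0.0321, "z": 0.0001, "yaw": 0.0895}, {"hand": -1.0, "x": -0.0203, "y": 0.0341, "z": 0.0001, "yaw": 0.0895}]
```

Very accurate tracking.

Emit:
arm_command --targets '[{"hand":-1,"x":-0.036,"y":0.016,"z":0,"yaw":0.09},{"hand":-1,"x":-0.035,"y":0.019,"z":0,"yaw":0.09},{"hand":-1,"x":-0.033,"y":0.022,"z":0,"yaw":0.09},{"hand":-1,"x":-0.031,"y":0.025,"z":0,"yaw":0.09},{"hand":-1,"x":-0.029,"y":0.0275,"z":0,"yaw":0.09},{"hand":-1,"x":-0.026,"y":0.03,"z":0,"yaw":0.09},{"hand":-1,"x":-0.023,"y":0.032,"z":0,"yaw":0.09},{"hand":-1,"x":-0.02,"y":0.034,"z":0,"yaw":0.09}]'

```text
clock: 1.95
eef_pos: [601.7, -68.1, 300.0]
eef_rot: [-3.141, -0.0, 1.449]
wrist_force: [0.7, 0.7, 0.5]
finger_gap: 0.3
finger_force: 0.0
```

Run:
```python
from h import *
import pickle
s=manip.read_state();print(s['eef_pos'],s['eef_rot'],s['clock'])
im,c=snap('wrist','w2.png');pickle.dump(c,open('w2.pkl','wb'))
```

```text
[601.66343671 -68.08340654 300.03179984] [-3.14109247e+00 -3.50739841e-05  1.44894356e+00] 1.95
```

View pics/w2.png

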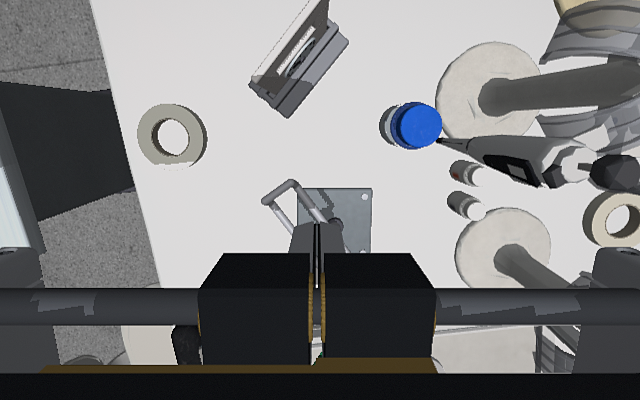

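Wrist view: tape (172,135), bottle (415,125), hook bar from (266,207) to (293,182), stand foot top corners (300,188),(372,188), plate top edge (252,82)–(325,0) with the dark dial (302,55) seen on its lower-right face (world +x,-y side).

```bash
python3 - <<'E'
from h import *
import pickle
np.set_printoptions(precision=1,suppress=True)
c=pickle.load(open('w2.pkl','rb'))
for n,p,z in [('bar1',(266,207),176),('bar2',(293,182),176),('barmid',(279,193),180),('foot',(300,188),12),('foot',(372,188),12),('rackNear',(287,116),12),('rackR',(348,42),12),('plB',(252,82),166),('tape',(172,135),19)]: print(n,onz(c,*p,z))
im=cv2.imread('pics/w2.png')[0:130,230:370]
cv2.imwrite('pics/w2z.png',cv2.resize(im,None,fx=5,fy=4.5,interpolation=2))
E
python3 plan.py 625 -45 300 83.3 -1 1
```

```text
bar1 [553.1 -78.2 176. ]
bar2 [581.6 -57.6 176. ]
barmid [567.8 -65.5 180. ]
foot [574.9 -96.9  12. ]
foot [ 677.  -109.4   12. ]
rackNear [570.6   4.5  12. ]
rackR [662.4  87.3  12. ]
plB [556.8  35.  166. ]
tape [412.5  -1.5  19. ]
[604.5 -70.8 297.8] [-3.139  0.     1.441] step mm 33.1
[{"hand": -1.0, "x": 0.0282, "y": 0.017, "z": -0.0022, "yaw": -0.0126}]
```

View pics/w2z.png

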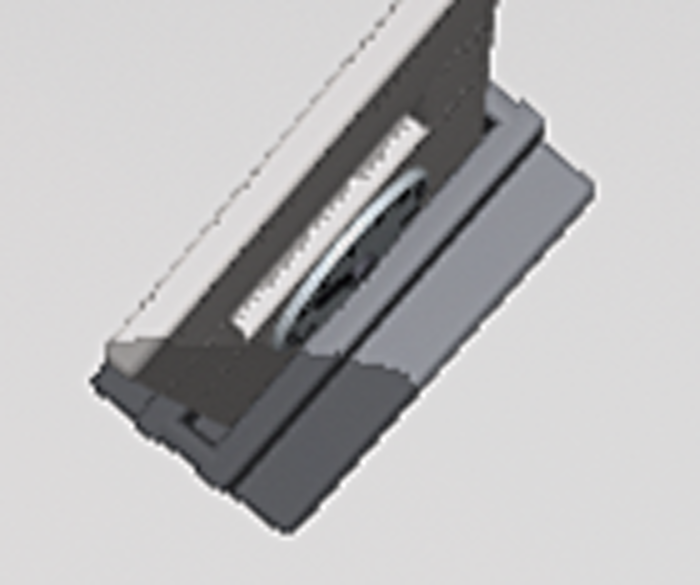

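The dial is plainly on the -47° face, so the grasp needs tool +y toward 133° (yaw ≈ 223°). Now to the hook: descend on its clockwise side.

```bash
python3 plan.py 618 -60 152 83.3 -1 5
```

```text
[604.5 -70.8 297.8] [-3.139  0.     1.441] step mm 29.4
[{"hand": -1.0, "x": 0.0025, "y": 0.0024, "z": 0.0292, "yaw": -0.0025}, {"hand": -1.0, "x": 0.0025, "y": 0.0024, "z": 0.0292, "yaw": -0.0025}, {"hand": -1.0, "x": 0.0025, "y": 0.0024, "z": 0.0292, "yaw": -0.0025}, {"hand": -1.0, "x": 0.0025, "y": 0.0024, "z": 0.0292, "yaw": -0.0025}, {"hand": -1.0, "x": 0.0025, "y": 0.0024, "z": 0.0292, "yaw": -0.0025}]
```

Emit:
arm_command --targets '[{"hand":-1,"x":0.012,"y":0.012,"z":0,"yaw":0},{"hand":-1,"x":0,"y":0,"z":0.03,"yaw":0},{"hand":-1,"x":0,"y":0,"z":0.03,"yaw":0},{"hand":-1,"x":0,"y":0,"z":0.03,"yaw":0},{"hand":-1,"x":0,"y":0,"z":0.03,"yaw":0},{"hand":-1,"x":0,"y":0,"z":0.027,"yaw":0},{"hand":-1,"x":0,"y":0,"z":0,"yaw":0}]'

```text
clock: 2.7
eef_pos: [612.1, -56.3, 149.7]
eef_rot: [-3.135, -0.0, 1.453]
wrist_force: [0.2, 0.0, 0.2]
finger_gap: 0.4
finger_force: 0.0
```

Run:
```python
from h import *
s=manip.read_state();p=s['eef_pos'];a=s['eef_rot'][2];print(p,a)
q=p
for w in [(583,-72),(561,-83),(543,-100),(531.5,-117.5)]:
    D=np.array(w)-q[:2];print(w,(D[0]*np.cos(a)+D[1]*np.sin(a)).round(1),(D[0]*np.sin(a)-D[1]*np.cos(a)).round(1));q=np.array(w)
```

```text
[612.14237189 -56.30164413 149.66832266] 1.4528835984379826
(583, -72) -19.0 -27.1
(561, -83) -13.5 -20.6
(543, -100) -19.0 -15.9
(531.5, -117.5) -18.7 -9.4
```

Emit:
arm_command --targets '[{"hand":-1,"x":-0.0095,"y":-0.0135,"z":0,"yaw":0},{"hand":-1,"x":-0.0095,"y":-0.0135,"z":0,"yaw":0},{"hand":-1,"x":-0.0068,"y":-0.0103,"z":0,"yaw":0},{"hand":-1,"x":-0.0068,"y":-0.0103,"z":0,"yaw":0},{"hand":-1,"x":-0.0095,"y":-0.008,"z":0,"yaw":0},{"hand":-1,"x":-0.0095,"y":-0.008,"z":0,"yaw":0},{"hand":-1,"x":-0.0093,"y":-0.0047,"z":0,"yaw":0}]'

```text
clock: 3.4
eef_pos: [538.5, -109.6, 154.1]
eef_rot: [3.141, -0.0, 1.453]
wrist_force: [1.4, 1.7, 0.6]
finger_gap: 0.3
finger_force: 0.9
```

Emit:
arm_command --targets '[{"hand":-1,"x":-0.005,"y":-0.0024,"z":0,"yaw":0},{"hand":-1,"x":0,"y":0,"z":0,"yaw":0}]'

```text
clock: 3.6
eef_pos: [535.5, -114.4, 153.4]
eef_rot: [-3.141, 0.0, 1.452]
wrist_force: [-0.7, -0.2, -0.6]
finger_gap: 0.6
finger_force: 0.0
```

Emit:
arm_command --targets '[{"hand":-1,"x":-0.005,"y":-0.001,"z":0,"yaw":0},{"hand":-1,"x":-0.003,"y":0,"z":0,"yaw":0}]'

```text
clock: 3.8
eef_pos: [534.0, -119.7, 153.3]
eef_rot: [-3.141, -0.004, 1.453]
wrist_force: [1.5, 26.8, 5.3]
finger_gap: 0.4
finger_force: 13.8
```

Emit:
arm_command --targets '[{"hand":-1,"x":-0.003,"y":0,"z":0,"yaw":0},{"hand":-1,"x":-0.001,"y":0,"z":0,"yaw":0}]'

```text
clock: 4.0
eef_pos: [533.8, -120.2, 153.3]
eef_rot: [-3.14, -0.01, 1.455]
wrist_force: [2.5, 43.0, 6.5]
finger_gap: 0.7
finger_force: 22.0
```

Emit:
arm_command --targets '[{"hand":-1,"x":-0.003,"y":0,"z":0,"yaw":0}]'

```text
clock: 4.1
eef_pos: [533.7, -120.8, 153.3]
eef_rot: [-3.14, -0.014, 1.455]
wrist_force: [5.0, 68.8, 8.9]
finger_gap: 0.4
finger_force: 34.5
```

Stop reached. Back off, rise, then see the hook.

Emit:
arm_command --targets '[{"hand":-1,"x":0.02,"y":0,"z":0,"yaw":0},{"hand":-1,"x":0.03,"y":0,"z":0,"yaw":0},{"hand":-1,"x":0,"y":0,"z":-0.045,"yaw":0},{"hand":1,"x":0,"y":0,"z":-0.045,"yaw":0},{"hand":1,"x":0,"y":0,"z":-0.045,"yaw":0},{"hand":1,"x":0,"y":0,"z":-0.01,"yaw":0}]'

```text
clock: 4.7
eef_pos: [540.0, -79.0, 303.5]
eef_rot: [3.135, 0.001, 1.453]
wrist_force: [0.3, -0.6, -0.6]
finger_gap: 20.7
finger_force: 0.0
```

```bash
python3 plan.py 625 100 310 148 1 10; python3 plan.py 625 100 310 222 1 10
```

```text
[540.  -79.  303.5] [3.135e+00 1.000e-03 1.453e+00] step mm 19.8
[{"hand": 1.0, "x": 0.0188, "y": 0.0063, "z": -0.0006, "yaw": -0.113}, {"hand": 1.0, "x": 0.0179, "y": 0.0084, "z": -0.0006, "yaw": -0.113}, {"hand": 1.0, "x": 0.0169, "y": 0.0104, "z": -0.0006, "yaw": -0.113}, {"hand": 1.0, "x": 0.0156, "y": 0.0122, "z": -0.0006, "yaw": -0.113}, {"hand": 1.0, "x": 0.0141, "y": 0.0139, "z": -0.0006, "yaw": -0.113}, {"hand": 1.0, "x": 0.0125, "y": 0.0154, "z": -0.0006, "yaw": -0.113}, {"hand": 1.0, "x": 0.0106, "y": 0.0167, "z": -0.0006, "yaw": -0.113}, {"hand": 1.0, "x": 0.0087, "y": 0.0178, "z": -0.0006, "yaw": -0.113}, {"hand": 1.0, "x": 0.0066, "y": 0.0187, "z": -0.0006, "yaw": -0.113}, {"hand": 1.0, "x": 0.0045, "y": 0.0193, "z": -0.0006, "yaw": -0.113}]
[540.  -79.  303.5] [3.135e+00 1.000e-03 1.453e+00] step mm 19.8
[{"hand": 1.0, "x": 0.0188, "y": 0.0063, "z": -0.0006, "yaw": -0.2421}, {"hand": 1.0, "x": 0.0167, "y": 0.0107, "z": -0.0006, "yaw": -0.2421}, {"hand": 1.0, "x": 0.0137, "y": 0.0143, "z": -0.0006, "yaw": -0.2421}, {"hand": 1.0, "x": 0.0098, "y": 0.0172, "z": -0.0006, "yaw": -0.2421}, {"hand": 1.0, "x": 0.0054, "y": 0.0191, "z": -0.0006, "yaw": -0.2421}, {"hand": 1.0, "x": 0.0007, "y": 0.0198, "z": -0.0006, "yaw": -0.2421}, {"hand": 1.0, "x": -0.0041, "y": 0.0194, "z": -0.0006, "yaw": -0.2421}, {"hand": 1.0, "x": -0.0086, "y": 0.0178, "z": -0.0006, "yaw": -0.2421}, {"hand": 1.0, "x": -0.0126, "y": 0.0153, "z": -0.0006, "yaw": -0.2421}, {"hand": 1.0, "x": -0.0159, "y": 0.0118, "z": -0.0006, "yaw": -0.2421}]
```

Emit:
arm_command --targets '[{"hand":1,"x":0.019,"y":0.006,"z":0,"yaw":-0.11},{"hand":1,"x":0.018,"y":0.0085,"z":0,"yaw":-0.11},{"hand":1,"x":0.017,"y":0.0105,"z":0,"yaw":-0.11},{"hand":1,"x":0.0155,"y":0.012,"z":0,"yaw":-0.11},{"hand":1,"x":0.014,"y":0.014,"z":0,"yaw":-0.11},{"hand":1,"x":0.0125,"y":0.0155,"z":0,"yaw":-0.11},{"hand":1,"x":0.0105,"y":0.0165,"z":0,"yaw":-0.11},{"hand":1,"x":0.0085,"y":0.018,"z":0,"yaw":-0.11},{"hand":1,"x":0.0065,"y":0.0185,"z":0,"yaw":-0.11},{"hand":1,"x":0.0045,"y":0.0195,"z":0,"yaw":-0.11}]'

```text
clock: 5.7
eef_pos: [626.9, 99.6, 297.4]
eef_rot: [-3.141, -0.001, 2.557]
wrist_force: [0.4, -0.3, 0.4]
finger_gap: 94.1
finger_force: 0.0
```

```bash
python3 plan.py 640 110 310 222 1 10
```

```text
[626.9  99.6 297.4] [-3.141e+00 -1.000e-03  2.557e+00] step mm 2.1
[{"hand": 1.0, "x": -0.0005, "y": 0.0016, "z": -0.0013, "yaw": -0.1317}, {"hand": 1.0, "x": -0.0007, "y": 0.0015, "z": -0.0013, "yaw": -0.1317}, {"hand": 1.0, "x": -0.0009, "y": 0.0014, "z": -0.0013, "yaw": -0.1317}, {"hand": 1.0, "x": -0.0011, "y": 0.0013, "z": -0.0013, "yaw": -0.1317}, {"hand": 1.0, "x": -0.0012, "y": 0.0011, "z": -0.0013, "yaw": -0.1317}, {"hand": 1.0, "x": -0.0014, "y": 0.0009, "z": -0.0013, "yaw": -0.1317}, {"hand": 1.0, "x": -0.0015, "y": 0.0007, "z": -0.0013, "yaw": -0.1317}, {"hand": 1.0, "x": -0.0016, "y": 0.0005, "z": -0.0013, "yaw": -0.1317}, {"hand": 1.0, "x": -0.0016, "y": 0.0003, "z": -0.0013, "yaw": -0.1317}, {"hand": 1.0, "x": -0.0017, "y": 0.0001, "z": -0.0013, "yaw": -0.1317}]
```

Emit:
arm_command --targets '[{"hand":1,"x":-0.001,"y":0.0015,"z":-0.001,"yaw":-0.132},{"hand":1,"x":-0.001,"y":0.0015,"z":-0.001,"yaw":-0.132},{"hand":1,"x":-0.001,"y":0.0015,"z":-0.001,"yaw":-0.132},{"hand":1,"x":-0.001,"y":0.0015,"z":-0.001,"yaw":-0.132},{"hand":1,"x":-0.001,"y":0.001,"z":-0.001,"yaw":-0.132},{"hand":1,"x":-0.001,"y":0.001,"z":-0.001,"yaw":-0.132},{"hand":1,"x":-0.001,"y":0.001,"z":-0.001,"yaw":-0.132},{"hand":1,"x":-0.001,"y":0,"z":-0.001,"yaw":-0.132},{"hand":1,"x":-0.001,"y":0,"z":-0.001,"yaw":-0.132},{"hand":1,"x":-0.001,"y":0,"z":-0.001,"yaw":-0.132}]'

```text
clock: 6.7
eef_pos: [638.0, 107.4, 307.3]
eef_rot: [3.141, -0.001, -2.405]
wrist_force: [-0.6, 0.3, 0.4]
finger_gap: 94.0
finger_force: 0.0
```

Emit:
arm_command --targets '[{"hand":1,"x":0,"y":0,"z":0,"yaw":0},{"hand":1,"x":0,"y":0,"z":0,"yaw":0}]'

```text
clock: 6.9
eef_pos: [637.9, 107.4, 307.7]
eef_rot: [3.141, -0.001, -2.414]
wrist_force: [0.4, 0.2, 0.0]
finger_gap: 94.2
finger_force: 0.0
```

Run:
```python
from h import *
import pickle
s=manip.read_state();print(s['eef_pos'],s['eef_rot'],s['clock'],s['joints'])
im,c=snap('wrist','w3.png');pickle.dump(c,open('w3.pkl','wb'))
```

```text
[637.92959554 107.44464678 307.71050433] [ 3.14110452e+00 -8.71958471e-04 -2.41424528e+00] 6.9 [ 1.10299187e-01  4.83394327e-01  1.03732984e+00 -1.06565215e-04
  1.62186210e+00 -2.18784968e+00]
```

View pics/w3.png

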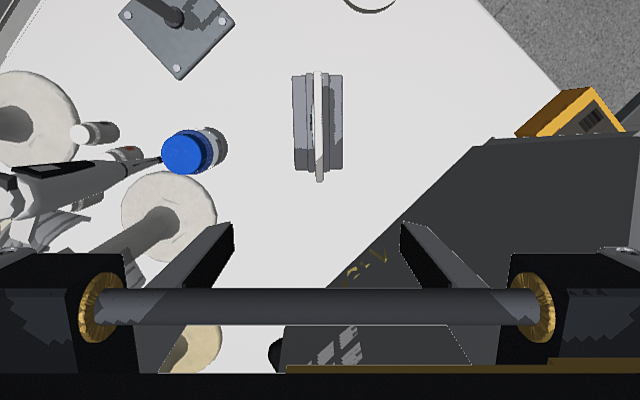

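Wrist view: plate top edge runs from about (318,71) to (320,181), rack foot 293–343 in u; the yaw is aligned nearly exactly.

Run:
```python
from h import *
import pickle
np.set_printoptions(precision=1,suppress=True)
c=pickle.load(open('w3.pkl','rb'))
im=cv2.imread('pics/w3.png')
for v in (95,120,150,176): print(v,im[v,308:330].mean(1).astype(int))
A,B=onz(c,318.5,71,166),onz(c,319.5,181,166); print(A,B,np.linalg.norm(A-B),(A+B)/2,np.degrees(np.arctan2(*(B-A)[1::-1])))
for p in [(292,76),(293,172),(343,170),(342,76)]: print('rack',onz(c,*p,12))
```

```text
95 [151 149 150 149  81  60 218 229 222 221 221 222 229 198  49  94  93  92
  93  96  77  74]
120 [157 155 107  33 188 230 129 218 225 221 221 223 226 147 108  87  91  93
  93  93  81  65]
150 [ 84  91  91  91  93  81  73 202 230 223 221 222 223 226 190  54  92  93
  92  93  92  71]
176 [221 221 221 221 221 224 227 142 126 155 152 151 152 153 128 106 238 225
 221 221 221 221]
[556.9  37.4 166. ] [632.1 105.8 166. ] 101.60433134455013 [594.5  71.6 166. ] 42.30310030844751
rack [569.7   2.4  12. ]
rack [667.9  88.7  12. ]
rack [618.  140.5  12. ]
rack [524.9  52.7  12. ]
```

```bash
python3 plan.py 594.5 71.6 307 222.4 1 2;python3 plan.py 594.5 71.6 136 222.4 1 4
```

```text
[637.9 107.4 307.9] [ 3.141e+00 -1.000e-03 -2.414e+00] step mm 28.1
[{"hand": 1.0, "x": 0.0281, "y": 0.0011, "z": 0.0004, "yaw": -0.0063}, {"hand": 1.0, "x": 0.0281, "y": 0.0012, "z": 0.0004, "yaw": -0.0063}]
[637.9 107.4 307.9] [ 3.141e+00 -1.000e-03 -2.414e+00] step mm 45.2
[{"hand": 1.0, "x": 0.0141, "y": 0.0005, "z": 0.043, "yaw": -0.0031}, {"hand": 1.0, "x": 0.0141, "y": 0.0006, "z": 0.043, "yaw": -0.0031}, {"hand": 1.0, "x": 0.0141, "y": 0.0006, "z": 0.043, "yaw": -0.0031}, {"hand": 1.0, "x": 0.0141, "y": 0.0007, "z": 0.043, "yaw": -0.0031}]
```

Emit:
arm_command --targets '[{"hand":1,"x":0.028,"y":0.001,"z":0,"yaw":-0.006},{"hand":1,"x":0.028,"y":0.001,"z":0,"yaw":-0.006},{"hand":1,"x":0,"y":0,"z":0.04,"yaw":0},{"hand":1,"x":0,"y":0,"z":0.04,"yaw":0},{"hand":1,"x":0,"y":0,"z":0.04,"yaw":0},{"hand":1,"x":0,"y":0,"z":0.03,"yaw":0},{"hand":1,"x":0,"y":0,"z":0.021,"yaw":0},{"hand":1,"x":0,"y":0,"z":0,"yaw":0},{"hand":1,"x":0,"y":0,"z":0,"yaw":0}]'

```text
clock: 7.85
eef_pos: [595.3, 71.5, 138.2]
eef_rot: [-3.141, 0.0, -2.4]
wrist_force: [1.0, -0.2, 0.6]
finger_gap: 94.0
finger_force: 0.0
```

Emit:
arm_command --targets '[{"hand":-1,"x":0,"y":0,"z":0,"yaw":0},{"hand":-1,"x":0,"y":0,"z":0,"yaw":0},{"hand":-1,"x":0,"y":0,"z":0,"yaw":0},{"hand":-1,"x":0,"y":0,"z":0,"yaw":0},{"hand":-1,"x":0,"y":0,"z":0,"yaw":0},{"hand":-1,"x":0,"y":0,"z":0,"yaw":0},{"hand":-1,"x":0,"y":0,"z":0,"yaw":0},{"hand":-1,"x":0,"y":0,"z":0,"yaw":0}]' --newtons 25

```text
clock: 8.65
eef_pos: [595.0, 71.5, 137.4]
eef_rot: [3.142, -0.0, -2.398]
wrist_force: [-0.1, -0.7, -1.6]
finger_gap: 33.8
finger_force: 0.0
```

Emit:
arm_command --targets '[{"hand":-1,"x":0,"y":0,"z":0,"yaw":0},{"hand":-1,"x":0,"y":0,"z":0,"yaw":0},{"hand":-1,"x":0,"y":0,"z":0,"yaw":0},{"hand":-1,"x":0,"y":0,"z":0,"yaw":0},{"hand":-1,"x":0,"y":0,"z":0,"yaw":0},{"hand":-1,"x":0,"y":0,"z":0,"yaw":0}]'

```text
clock: 9.25
eef_pos: [595.0, 71.5, 137.4]
eef_rot: [3.142, -0.0, -2.398]
wrist_force: [0.6, -0.1, -0.0]
finger_gap: 7.9
finger_force: 25.0
```

Emit:
arm_command --targets '[{"hand":-1,"x":0,"y":0,"z":-0.01,"yaw":0},{"hand":-1,"x":0,"y":0,"z":-0.015,"yaw":0},{"hand":-1,"x":0,"y":0,"z":-0.02,"yaw":0},{"hand":-1,"x":0,"y":0,"z":-0.03,"yaw":0},{"hand":-1,"x":0,"y":0,"z":-0.03,"yaw":0},{"hand":-1,"x":0,"y":0,"z":-0.03,"yaw":0},{"hand":-1,"x":0,"y":0,"z":-0.03,"yaw":0},{"hand":-1,"x":0,"y":0,"z":-0.02,"yaw":0},{"hand":-1,"x":0,"y":0,"z":-0.01,"yaw":0},{"hand":-1,"x":0,"y":0,"z":0,"yaw":0}]'

```text
clock: 10.25
eef_pos: [595.2, 71.5, 333.7]
eef_rot: [-3.14, 0.002, -2.398]
wrist_force: [-0.0, -0.3, -1.1]
finger_gap: 7.7
finger_force: 25.0
```

```bash
python3 plan.py 510 -40 330 153 -1 10
```

```text
[595.2  71.5 333.7] [-3.140e+00  2.000e-03 -2.398e+00] step mm 14.0
[{"hand": -1.0, "x": 0.0138, "y": -0.0024, "z": 0.0004, "yaw": 0.1215}, {"hand": -1.0, "x": 0.0134, "y": -0.0041, "z": 0.0004, "yaw": 0.1215}, {"hand": -1.0, "x": 0.0128, "y": -0.0057, "z": 0.0004, "yaw": 0.1215}, {"hand": -1.0, "x": 0.012, "y": -0.0072, "z": 0.0004, "yaw": 0.1215}, {"hand": -1.0, "x": 0.0111, "y": -0.0086, "z": 0.0004, "yaw": 0.1215}, {"hand": -1.0, "x": 0.01, "y": -0.0099, "z": 0.0004, "yaw": 0.1215}, {"hand": -1.0, "x": 0.0087, "y": -0.011, "z": 0.0004, "yaw": 0.1215}, {"hand": -1.0, "x": 0.0073, "y": -0.012, "z": 0.0004, "yaw": 0.1215}, {"hand": -1.0, "x": 0.0058, "y": -0.0128, "z": 0.0004, "yaw": 0.1215}, {"hand": -1.0, "x": 0.0042, "y": -0.0134, "z": 0.0004, "yaw": 0.1215}]
```

Emit:
arm_command --targets '[{"hand":-1,"x":0.014,"y":-0.0025,"z":0,"yaw":0.12},{"hand":-1,"x":0.0135,"y":-0.004,"z":0,"yaw":0.12},{"hand":-1,"x":0.013,"y":-0.0055,"z":0,"yaw":0.12},{"hand":-1,"x":0.012,"y":-0.007,"z":0,"yaw":0.12},{"hand":-1,"x":0.011,"y":-0.0085,"z":0,"yaw":0.12},{"hand":-1,"x":0.01,"y":-0.01,"z":0,"yaw":0.12},{"hand":-1,"x":0.0085,"y":-0.011,"z":0,"yaw":0.12},{"hand":-1,"x":0.0075,"y":-0.012,"z":0,"yaw":0.12},{"hand":-1,"x":0.006,"y":-0.013,"z":0,"yaw":0.12},{"hand":-1,"x":0.004,"y":-0.0135,"z":0,"yaw":0.12}]'

```text
clock: 11.25
eef_pos: [509.2, -41.1, 331.1]
eef_rot: [-3.141, -0.002, 2.68]
wrist_force: [0.8, 0.6, -1.2]
finger_gap: 7.7
finger_force: 25.0
```

```bash
python3 plan.py 455 -141 330 83.3 -1 10
python3 - <<'E'
from h import *
a,c=snap('scene','s2.png');b,d=snap('side','d2.png')
z1=cv2.resize(a[130:290,300:440,::-1],(525,600),interpolation=2)
cv2.imwrite('pics/s2z.png',z1)
E
```

```text
[509.2 -41.1 331.1] [-3.141e+00 -2.000e-03  2.680e+00] step mm 11.4
[{"hand": -1.0, "x": 0.0004, "y": -0.0114, "z": 0.0001, "yaw": 0.1226}, {"hand": -1.0, "x": -0.001, "y": -0.0113, "z": 0.0001, "yaw": 0.1226}, {"hand": -1.0, "x": -0.0024, "y": -0.0111, "z": 0.0001, "yaw": 0.1226}, {"hand": -1.0, "x": -0.0037, "y": -0.0107, "z": 0.0001, "yaw": 0.1226}, {"hand": -1.0, "x": -0.005, "y": -0.0102, "z": 0.0001, "yaw": 0.1226}, {"hand": -1.0, "x": -0.0062, "y": -0.0095, "z": 0.0001, "yaw": 0.1226}, {"hand": -1.0, "x": -0.0073, "y": -0.0087, "z": 0.0001, "yaw": 0.1226}, {"hand": -1.0, "x": -0.0083, "y": -0.0077, "z": 0.0001, "yaw": 0.1226}, {"hand": -1.0, "x": -0.0092, "y": -0.0066, "z": 0.0001, "yaw": 0.1226}, {"hand": -1.0, "x": -0.01, "y": -0.0055, "z": 0.0001, "yaw": 0.1226}]
```

View pics/s2z.png

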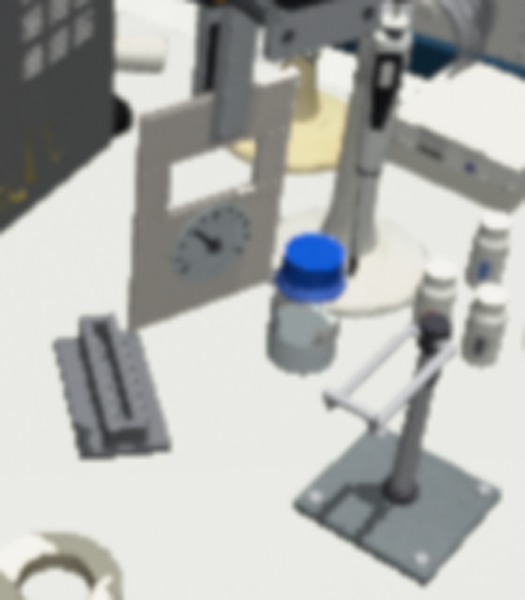

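The plate hangs upright in the grip, dial seen facing the scene camera; hook is out: bar from (325,397) to (378,418), barrel top (435,325) in the crop.

Run:
```python
from h import *
np.set_printoptions(precision=1,suppress=True)
c=get_calibration('scene');S=lambda u,v:(300+u/3.75,130+v/3.75)
a,b,t=[onz(c,*S(*p),z) for p,z in [((327,397),177),((377,419),177),((436,322),173)]]
m=(a+b)/2;print(a,b,np.linalg.norm(a-b),'mid',m,'barrel',t,np.degrees(np.arctan2(*(m-t)[1::-1])),np.linalg.norm((m-t)[:2]), 'bar normal',np.degrees(np.arctan2(*(b-a)[1::-1])))
```

```text
[ 506.1 -134.6  177. ] [ 506.  -167.4  177. ] 32.800951936203255 mid [ 506. -151.  177.] barrel [ 613.  -159.8  173. ] 175.27907774993366 107.37373823705354 bar normal -90.15647122843708
```

Emit:
arm_command --targets '[{"hand":-1,"x":0,"y":-0.0115,"z":0,"yaw":0.1226},{"hand":-1,"x":-0.001,"y":-0.0115,"z":0,"yaw":0.1226},{"hand":-1,"x":-0.0025,"y":-0.011,"z":0,"yaw":0.1226},{"hand":-1,"x":-0.0035,"y":-0.0105,"z":0,"yaw":0.1226},{"hand":-1,"x":-0.005,"y":-0.01,"z":0,"yaw":0.1226},{"hand":-1,"x":-0.006,"y":-0.0095,"z":0,"yaw":0.1226},{"hand":-1,"x":-0.0075,"y":-0.0085,"z":0,"yaw":0.1226},{"hand":-1,"x":-0.0085,"y":-0.0075,"z":0,"yaw":0.1226},{"hand":-1,"x":-0.009,"y":-0.0065,"z":0,"yaw":0.1226},{"hand":-1,"x":-0.01,"y":-0.0055,"z":0,"yaw":0.1226}]'

```text
clock: 12.35
eef_pos: [457.3, -140.6, 331.6]
eef_rot: [-3.14, -0.0, 1.458]
wrist_force: [-0.0, -0.1, -1.7]
finger_gap: 7.6
finger_force: 25.0
```

Emit:
arm_command --targets '[{"hand":-1,"x":-0.004,"y":0,"z":0.025,"yaw":0},{"hand":-1,"x":0,"y":0,"z":0.03,"yaw":0},{"hand":-1,"x":0,"y":0,"z":0.03,"yaw":0},{"hand":-1,"x":0,"y":0,"z":0.03,"yaw":0},{"hand":-1,"x":0,"y":0,"z":0.015,"yaw":0},{"hand":-1,"x":0,"y":0,"z":0.006,"yaw":0},{"hand":-1,"x":0,"y":0,"z":0,"yaw":0},{"hand":-1,"x":0,"y":0,"z":0,"yaw":0}]'

```text
clock: 13.15
eef_pos: [457.3, -144.6, 197.1]
eef_rot: [3.141, 0.0, 1.46]
wrist_force: [-0.7, 0.3, -0.7]
finger_gap: 8.2
finger_force: 25.0
```

Run:
```python
from h import *
s=manip.read_state();print(s['eef_pos'],s['eef_rot'])
a,c=snap('scene','s3.png');b,d=snap('side','d3.png')
z=np.hstack([cv2.resize(x[:,:,::-1],(400,600),interpolation=2) for x in (a[170:290,350:430],b[170:290,330:410])])
cv2.imwrite('pics/z3.png',z)
```

```text
[ 457.26879205 -144.59984677  197.12867756] [3.14072263e+00 2.40578216e-04 1.46013622e+00]
```

View pics/z3.png

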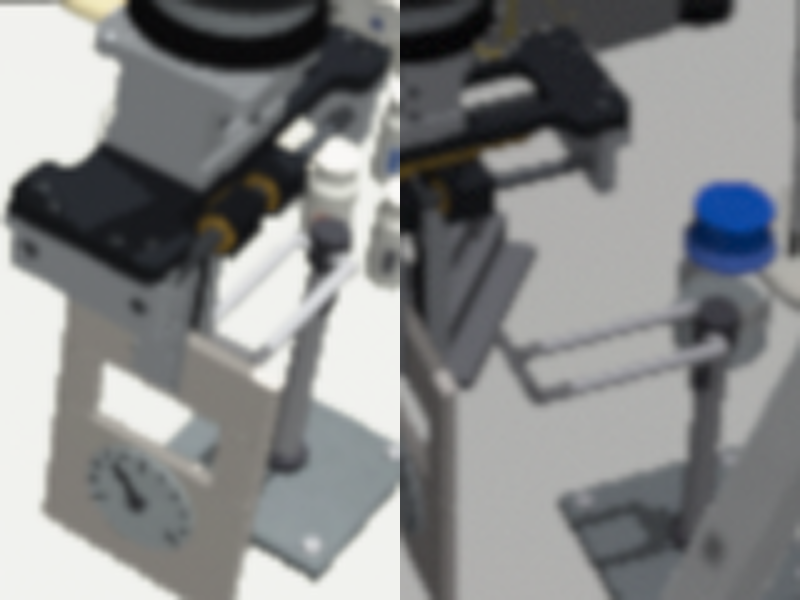

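Plate is upright in front of the hook, dial outward. Crop positions: bar's near end scene (257,352) / side (145,393), barrel top (328,225)/(315,303), plate's near top corner (278,388)/(55,383).

Run:
```python
from h import *
np.set_printoptions(precision=1,suppress=True)
c=get_calibration('scene');d=get_calibration('side')
S=lambda u,v:(350+u/5,170+v/5);D=lambda u,v:(330+u/5,170+v/5)
for n,p,q in [('bar end',(257,352),(145,393)),('barrel',(328,225),(315,303)),('plate corner',(278,388),(55,383))]: print(n,tri(c,S(*p),d,D(*q)))
```

```text
bar end (array([ 519.3, -164.8,  168.1]), np.float64(1.287046763234683))
barrel (array([ 617.3, -156.1,  173. ]), np.float64(3.0675826255313763))
plate corner (array([ 454.7, -194.7,  222.7]), np.float64(8.05095231109309))
```

Emit:
arm_command --targets '[{"hand":-1,"x":0,"y":0.01,"z":0.0015,"yaw":0},{"hand":-1,"x":0,"y":0.01,"z":0,"yaw":0},{"hand":-1,"x":0,"y":0.01,"z":0,"yaw":0},{"hand":-1,"x":0,"y":0.01,"z":0,"yaw":0},{"hand":-1,"x":0.001,"y":0.008,"z":0,"yaw":0}]'

```text
clock: 13.75
eef_pos: [505.6, -149.1, 194.8]
eef_rot: [-3.141, -0.0, 1.459]
wrist_force: [0.4, 0.5, -1.1]
finger_gap: 8.0
finger_force: 25.0
```

Emit:
arm_command --targets '[{"hand":-1,"x":0,"y":0.006,"z":0,"yaw":0},{"hand":-1,"x":0,"y":0.006,"z":0,"yaw":0},{"hand":-1,"x":0.001,"y":0.006,"z":0,"yaw":0}]'

```text
clock: 14.05
eef_pos: [523.1, -150.1, 194.9]
eef_rot: [-3.141, -0.0, 1.459]
wrist_force: [1.0, -0.1, 0.1]
finger_gap: 7.8
finger_force: 25.0
```

Emit:
arm_command --targets '[{"hand":-1,"x":0,"y":0.009,"z":0,"yaw":0},{"hand":-1,"x":0.001,"y":0.009,"z":0,"yaw":0},{"hand":-1,"x":0,"y":0.009,"z":0,"yaw":0},{"hand":-1,"x":0,"y":0.006,"z":0,"yaw":0},{"hand":-1,"x":0,"y":0,"z":0,"yaw":0}]'

```text
clock: 14.55
eef_pos: [556.1, -152.8, 194.6]
eef_rot: [-3.141, -0.0, 1.459]
wrist_force: [-0.3, 0.7, -0.8]
finger_gap: 8.0
finger_force: 25.0
```

No contact. Lower until the window edge touches the wires.

Emit:
arm_command --targets '[{"hand":-1,"x":0,"y":0,"z":0.006,"yaw":0},{"hand":-1,"x":0,"y":0,"z":0.006,"yaw":0},{"hand":-1,"x":0,"y":0,"z":0.003,"yaw":0},{"hand":-1,"x":0,"y":0,"z":0,"yaw":0}]'

```text
clock: 14.95
eef_pos: [555.2, -152.7, 179.3]
eef_rot: [-3.141, -0.0, 1.459]
wrist_force: [1.0, 0.5, -0.3]
finger_gap: 7.9
finger_force: 25.0
```

Emit:
arm_command --targets '[{"hand":-1,"x":0,"y":0,"z":0.002,"yaw":0},{"hand":-1,"x":0,"y":0,"z":0,"yaw":0}]'

```text
clock: 15.15
eef_pos: [555.5, -152.7, 177.9]
eef_rot: [-3.142, -0.0, 1.459]
wrist_force: [0.0, 0.1, -0.6]
finger_gap: 7.5
finger_force: 25.0
```

Emit:
arm_command --targets '[{"hand":-1,"x":0,"y":0,"z":0.0015,"yaw":0},{"hand":-1,"x":0,"y":0,"z":0,"yaw":0}]'

```text
clock: 15.35
eef_pos: [555.5, -152.7, 176.3]
eef_rot: [-3.141, -0.0, 1.459]
wrist_force: [0.3, -0.1, -0.1]
finger_gap: 7.8
finger_force: 25.0
```

Emit:
arm_command --targets '[{"hand":-1,"x":0,"y":0,"z":0.001,"yaw":0},{"hand":-1,"x":0,"y":0,"z":0,"yaw":0}]'

```text
clock: 15.55
eef_pos: [555.6, -152.7, 175.4]
eef_rot: [3.141, 0.0, 1.459]
wrist_force: [0.1, 0.5, -1.6]
finger_gap: 8.3
finger_force: 25.0
```

Emit:
arm_command --targets '[{"hand":-1,"x":0,"y":0,"z":0.001,"yaw":0},{"hand":-1,"x":0,"y":0,"z":0,"yaw":0}]'

```text
clock: 15.75
eef_pos: [555.7, -152.8, 175.2]
eef_rot: [3.141, 0.0, 1.459]
wrist_force: [-2.5, 0.3, 5.6]
finger_gap: 7.7
finger_force: 25.0
```

Emit:
arm_command --targets '[{"hand":-0.8,"x":0,"y":0,"z":0,"yaw":0},{"hand":-0.7,"x":0,"y":0,"z":0,"yaw":0},{"hand":-0.5,"x":0,"y":0,"z":0,"yaw":0},{"hand":-0.3,"x":0,"y":0,"z":0,"yaw":0},{"hand":-0.2,"x":0,"y":0,"z":0,"yaw":0},{"hand":-0.2,"x":0,"y":0,"z":0,"yaw":0}]'

```text
clock: 16.35
eef_pos: [555.6, -152.7, 174.4]
eef_rot: [-3.142, -0.0, 1.459]
wrist_force: [0.8, 0.1, -0.1]
finger_gap: 37.1
finger_force: 0.0
```

Emit:
arm_command --targets '[{"hand":-0.2,"x":0,"y":0,"z":-0.005,"yaw":0},{"hand":-0.2,"x":0,"y":0,"z":-0.01,"yaw":0},{"hand":-0.2,"x":0,"y":0,"z":-0.02,"yaw":0},{"hand":-0.2,"x":0,"y":0,"z":-0.03,"yaw":0},{"hand":-0.2,"x":0,"y":0,"z":-0.03,"yaw":0},{"hand":-0.2,"x":0,"y":0,"z":-0.03,"yaw":0},{"hand":-0.2,"x":0,"y":0,"z":0,"yaw":0}]'

```text
clock: 17.05
eef_pos: [556.5, -153.0, 304.7]
eef_rot: [3.134, 0.002, 1.459]
wrist_force: [-0.2, -0.6, -0.7]
finger_gap: 37.6
finger_force: 0.0
```

Emit:
arm_command --targets '[{"hand":-0.2,"x":0,"y":-0.03,"z":-0.02,"yaw":0},{"hand":-0.2,"x":0,"y":-0.04,"z":0,"yaw":0},{"hand":-0.2,"x":0,"y":-0.04,"z":0,"yaw":0},{"hand":-0.2,"x":0,"y":-0.04,"z":0,"yaw":0},{"hand":-0.2,"x":0,"y":0,"z":0,"yaw":0},{"hand":-0.2,"x":0,"y":0,"z":0,"yaw":0},{"hand":-0.2,"x":0,"y":0,"z":0,"yaw":0},{"hand":-0.2,"x":0,"y":0,"z":0,"yaw":0},{"hand":-0.2,"x":0,"y":0,"z":0,"yaw":0},{"hand":-0.2,"x":0,"y":0,"z":0,"yaw":0}]'

```text
clock: 18.05
eef_pos: [406.8, -136.0, 319.1]
eef_rot: [-3.141, -0.0, 1.459]
wrist_force: [0.4, -0.3, 0.3]
finger_gap: 37.7
finger_force: 0.0
```

Run:
```python
from h import *
np.set_printoptions(precision=1,suppress=True)
u=np.array([.994,-.11]);w=np.array([-.11,-.994]);P=np.array([556,-152.7])
from itertools import product
for n,ref in (('scene','s3.png'),('side','d1.png')):
    a,c=snap(n,n+'_f1.png')
    for _ in range(8): b,_c=snap(n,n+'_f2.png')
    print(n,'motion px',(cv2.absdiff(a,b).max(2)>40).sum())
    q=np.array([proj(c,[*(P+w*y),z]) for y,z in product((-52,52),(50,204))])
    print('pred TL.. corners (y-52:z50,z204; y+52: z50,z204)\n',q)
    x0,y0=q.min(0).astype(int)-12;x1,y1=q.max(0).astype(int)+12
    r=cv2.imread('pics/'+ref)[y0:y1,x0:x1,::-1]; D=(cv2.absdiff(b[y0:y1,x0:x1],r).max(2)>25).astype(np.uint8)
    k,l,st,_=cv2.connectedComponentsWithStats(cv2.morphologyEx(D,cv2.MORPH_OPEN,np.ones((3,3))))
    i=1+st[1:,4].argmax();m=(l==i).astype(np.uint8)
    h=cv2.findContours(m,0,2)[0][0]; ap=cv2.approxPolyDP(cv2.convexHull(h),4,True)[:,0]+[x0,y0]; print('found',ap.tolist())
    o=[proj(c,[*(P-7*u),z]) for z in (102,)]+[proj(c,[*P,149])]; print('dial,window px',np.array(o),[b[int(v[1]),int(v[0])] for v in o])
    print('bottom patch')
    g=cv2.cvtColor(b[y0:y1,x0:x1],cv2.COLOR_RGB2GRAY)[::3,::3]
    print('\n'.join(' '.join('%2d'%(t//10) for t in row) for row in g))
```

```text
scene motion px 6
pred TL.. corners (y-52:z50,z204; y+52: z50,z204)
 [[378.8 254.2]
 [386.3 208.2]
 [414.5 274.5]
 [426.2 228.1]]
found [[423, 196], [425, 235], [415, 273], [397, 285], [378, 285], [366, 277], [366, 196]]
dial,window px [[397.7 251.1]
 [402.1 235.5]] [array([53, 55, 57], dtype=uint8), array([233, 234, 230], dtype=uint8)]
bottom patch
10 10  9  9  4  1  2  9 10 12 14 19 22 23 23 22 23 23 23 23 13 14 17 18
10 10 10  7  3  1  2  9  9  8 21 23 23 23 23 23 23 24 23 23 11 11 14 22
10 10 10  5  1  1  3  9  6  8 23 23 23 23 23 22 22 24 24 21 11  8 14 22
10 10  9  7  2  1  5  6  8 22 23 23 23 23 23 20 13 15 16 22 13 18 18 23
10 10  9  8  8  6  7 12 13 23 23 23 23 23 22 13 17 20 19 23 22 24 24 23
10 10  9 12 14 14 17 17 23 23 22 22 20 19 18 11 13 14 18 23 12 15 18 22
10 10  9 15 15 15 15 11 12 18 23 20 21 23 23 10  7  8 18 22 14 17 18 21
19 11  9 15 15 15 14 11 11 11 12 18 23 23 21 13  6  7 15 20 12 14 15 22
23 22 10 13 15 15 11 11 11 11 11 11 12 18 22 16  5  8 18 15 10 11 15 23
23 23 10 11 12 13 11 11 11 11 11 11 11 11 12 18 22 18 19 14  8 11 17 23
23 23 17 12 12 13 11 11 11 1
[... 2535 characters left out ...]
5  8 11 13  7 12 17 16  8
17 17 17 17 13  7  4  7  9  8  7 11 17 16  7
17 17 17 17 13  7  4  6  8  7  7 12 17 16  7
17 17 17 17 16  7  6  6  8  6  8 11 12  9  7
17 17 17 17 17 13  7  6  8  7  8 10 10  8  7
17 17 17 17 17 12  7  6  7  7  8 10 10  8  7
17 17 17 17 17 12  8  7  7  7  8  8  7  6  8
17 17 17 17 17 16  6  8  7  7  9  6  5  6 10
17 17 17 17 17 17 13  9  7  7  9  6  6  5 10
17 17 17 17 17 17 17  8  7  7  9  8  9 10 10
17 17 17 17 17 17 17 15  8  7  9 10 10 11 11
17 17 17 17 17 17 17 17 10  9  9 10 11 11 11
17 17 17 17 17 17 17 17 15  9 10 10 11 11 11
17 17 17 17 17 17 17 17 17 11  9 12 11 11 11
17 17 17 17 17 17 17 17 17 16 10 11 11 11 11
17 17 17 17 17 17 17 17 17 16 12 12 11 10  9
```

The plate is still, and its outline, window and dial all match the predicted hanging pose.

```bash
python3 -c "
from cell import manip
print(manip.sign_off())"
```

```text
the job is handed in; nothing more can be done
None
```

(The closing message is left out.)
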